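Close and lock the lamp cover of a microscope light source

TASK

The lamp of the microscope's cold-light source has just been changed: push the sliding lamp cover fully home, take the red wing-headed fastener from the lamp kit, put its T-head down through the slot until the collar sits flat on the cover, and turn it a quarter turn clockwise (seen from above) to lock the cover. Leave the fastener upright and locked, and do not disturb the glass dish, the old lamp or the screwdriver.

Things in the scene. Friction and masses are not known exactly. Their poses are not given: they have to be found in the camera images.
- source: Fixed cold-light source, a grey box 250 x 170 x 105 mm; origin under its centre, z up. A white lamp cover (steel sheet, 150 mm along x, 130 wide, 4 thick, upper face 110 mm above the bench) slides along x on its flat top between rails 7 mm high and closes towards +x, against a fixed stop. Seen at its +x end while open: the bay with the new lamp.
- cover (a joint): How far the lamp cover is open, in m: 0 = fully home against its stop, 0.07 = most open. It slides stiffly (about 2.5 N) and stays where it is left.
- cover_lip (a point): Middle of the outer face of the push lip, the upstanding flange on the cover's trailing edge: 100 mm long (y), 4 mm thick (x). Its top edge is 7 mm above this point; the flat top of the box is 12 mm below it. Moves with the cover. Axes as source: push the lip along +x to close the cover.
- slot (a point): Fixed: centre of the cover's slot once the cover is home, at the cover's upper face, 63 mm from the lip. Axes as source, z up. The cover's slot is 28 mm long (y) and 11 wide (x), over a slot 30 x 13 mm in the top plate; 10 mm down through both. Stops below the plate let the T-head turn only clockwise seen from above, and end the turn about 10 degrees past a quarter.
- wing (a point): The loose fastener (120 g) at the centre of its red metal wing, which is 40 mm long (x), 10 thick (y), 30 tall (z up). Under it a 16 mm neck and a steel collar 32 mm across, 6 thick, its underside 27 mm below this point; then a shank 8 mm across and the T-head, 24 mm long (x), 8 wide (y), from 39 to 45 mm below this point. Fitted, it stands 27 mm above slot, with 2 mm play under the plate.
- wing_end (a point): The same fastener: middle of one end face of its wing, 20 mm from wing along its x axis. Only shows which way it has been turned; the two ends are alike.
- pocket (a point): Fixed: centre of the fitted pocket (27 x 11 mm) in the black foam of the lamp kit, a blue tray 208 x 98 mm, 32 mm high; at the foam's upper face, 30 mm above the bench. z up, x along tray and pocket. The fastener stands in it at the start, upright, collar on the foam, wing along x. Towards +x: an empty round pocket at 65 mm, a spare lamp standing 24 mm above the foam at 128 mm.
- dish_mid (a point): Bystander: glass dish, 96 mm across, 24 mm high; point at its centre.
- old_lamp_mid (a point): Bystander: burnt-out amber reflector lamp, 49 mm across, 40 mm high, standing on its wide face; point on its axis 18 mm above the bench.
- driver: Bystander: screwdriver with a yellow handle, 190 mm long, lying on the bench beyond the work.
There are look-alikes about, which are no part of the job. What is shaped like the part that bears wing but green or turquoise is not meant.

How it is judged:
By the outcome, as a careful person would: the job done as asked, in the order asked, and still so for the second after the job is handed in, with the robot touching nothing.
It also fails if it takes over 59 s, if anything falls off the work surface, if the arm or the gripper's body presses on something with over 40 N, if the wrist force passes 120 N, or if a joint passes its speed limit or range.

ROBOT

A 6-joint arm with a two-finger parallel gripper is mounted at the origin on the work surface. World frame = base frame: x ahead of the robot, y to its left, z up, the work surface at z = 0. Lengths are in m, angles in rad, forces in N, time in s.
With the tool pointing down it reaches from about 0.275 to 0.825 m from the base axis. Payload 5.2 kg.
Tool frame: the origin (TCP) lies at the very end of the fingers, on their centre line; the grasp point (between the pads) lies 19 mm behind it; z points along the fingers, y is the line along which they close (so a half turn about z gives the same grasp; the last joint's range is limited). The gripper opens to 93 mm and grips with 3 to 60 N. Pads are 15 mm wide; open, the fingers measure 128 mm over their backs; the gripper's body (75 mm by 188 mm) begins 65 mm behind the grasp point.
Start: joints at [-1.465, 0.259, 1.535, -0, 1.348, -0.203], TCP at [0.167, -0.524, 0.219] pointing down, gripper open.
Joint ranges: [-3.14, 3.14], [-0.91, 2.08], [0.19, 2.58], [-1.22, 4.36], [0.22, 2.71], [-3.12, 3.12]. Speed limits (rad/s): [2.57, 2.57, 3.14, 3.14, 3.14, 3.14].

INTERFACE

Orientations are given as a rotation vector (axis times angle).
In Python, from rig import readout, cams, ticket, finder gives the robot as it stands.
- The arm moves only by the shell command python3 -m jog 'ROWS' [FORCE]. ROWS is JSON, a list of rows, each an object with "dp": the shift along the world's x, y, z in mm, a list of three; "rotation": the turn, a rotation vector about the world's x, y, z in rad, a list of three; "claw": the opening in per cent of the stroke, from 0 (shut) to 100 (fully open). A call has 1 to 8 rows; each row is the pose to reach, as a shift and turn from the pose commanded when the call began; what a row does not reach only later rows make up. A row lasts 1/10 s, in which the tool goes at most 50 mm and 8.59 degrees, less where a joint would pass 70% of its speed; a pose out of reach is approached as far as the arm can. A call with a gripper value outside its range is refused whole. The fingers move at their own pace and stop on an object; FORCE is the grip in N (left out, the last holds). Time passes only in rows, so rows that repeat a pose let the fingers close. It gives the time, the measured TCP pose, the force, the opening and the grip force at its end, in the units of the state.
- readout.read_state(): the state, without advancing time (a new reading comes with each control period).
- cams.snapshot(name): name is "scene" or "top"; returns (picture, depth): 384x512x3 uint8, red, green, blue; 384x512 float32, m along the optical axis (not along the pixel's ray), 0 where there is no reading.
- cams.camera_info(name): a dict with "fx", "fy", "cx", "cy" (pixels), "position" and "orientation" of the camera in the world. Camera axes: x right, y down, z forward; pixel columns grow to the right and rows downward; lengths in m; the calibration is good to about 2 mm. A picture is of the moment at which its call begins. camera_info takes no time and is no camera call.
- ticket.hand_in(): hands the job in; it is judged then, once.
Trained networks look in the newest picture that a camera, given by its name, has taken for a name from the list of things; names that differ only in an ending like _2 or _b are one class to them, and where a whole thing is asked for, a point or a joint stands for the part that bears it (a point fixed in the world has none). Each returns a list of dicts, best first, with "p" (0 to 1); they miss things now and then, are a little off and sometimes report something else, mostly with a low value. They report only what shows in the picture. A call takes as long as a camera call. They do not tell look-alikes from the thing itself.
- finder.boxes_of(camera, label): "rect" ([centre column, centre row, width, height] in pixels, round what is visible of it).
- finder.mark_of(camera, label): "at" ([column, row] in pixels: a listed point, or the origin of a listed thing).
The state is a dict: "time_s": time; "joints": joint angles; "qd": joint speeds; "effort": joint torques, N m; "ee_pos": TCP position; "tcp_rot": TCP orientation; "ft_force": force on the tool from outside, world axes, zero at the start; "moment": the same for the moment, N m; "opening": opening from 0.0 (shut) to 1.0 (fully open); "grip_force": force on a finger pad.
Only numpy, scipy, OpenCV 4.12 (cv2) and the standard library are available. Lean on these libraries where they do the work, as an engineer would, in place of code of your own. Each camera call takes 0.05 s, during which the arm holds its last target. There are 200 camera calls.

## Working session

There is one attempt and no reset: what is moved stays moved. The work goes in short steps, Python scripts to look and compute and a shell command to move; the robot and the scene stay as the last step left them, time stands still between calls to the robot, and variables do not carry over. Pictures are saved under pics/ and viewed, at most 10 in all, crops included, and the job is handed in when it is done.

```bash
ls; mkdir -p pics; cat > h.py <<'E'
from rig import readout, cams, ticket, finder
import numpy as np, cv2
from scipy.spatial.transform import Rotation as R
def cam(n):
    i=cams.camera_info(n); o=np.array(i["orientation"],float)
    M=o if o.shape==(3,3) else (R.from_rotvec(o).as_matrix() if o.size==3 else R.from_quat(o).as_matrix())
    return i,M,np.array(i["position"])
def at_z(n,uv,z):
    i,M,p=cam(n); r=M@np.array([(uv[0]-i["cx"])/i["fx"],(uv[1]-i["cy"])/i["fy"],1.])
    return p+r*(z-p[2])/r[2]
def at_d(n,uv,d):
    i,M,p=cam(n); return p+M@np.array([(uv[0]-i["cx"])/i["fx"],(uv[1]-i["cy"])/i["fy"],1.])*d
def proj(n,P):
    i,M,p=cam(n); c=M.T@(np.array(P)-p); return np.array([c[0]/c[2]*i["fx"]+i["cx"],c[1]/c[2]*i["fy"]+i["cy"]])
E
python3 - <<'E'
from h import *
np.set_printoptions(precision=3,suppress=True)
ims={}
for n in("scene","top"):
    a,d=cams.snapshot(n); cv2.imwrite(f"pics/{n}0.png",a[:,:,::-1]); np.save(f"{n}0.npy",d); print(n,cams.camera_info(n))
    for l in("source","cover_lip","slot","wing","wing_end","pocket","dish_mid","old_lamp_mid","driver"):
        print(l,[(np.round(m["at"],1).tolist(),round(m["p"],2)) for m in finder.mark_of(n,l)][:4])
print(readout.read_state())
E
```

```text
pics
scene {'fx': 495.5312741840364, 'fy': 495.5312741840364, 'cx': 255.40175991467322, 'cy': 190.9622127600253, 'position': array([1.373, 0.523, 1.126]), 'orientation': array([-1.24 , -2.349,  0.922])}
source [([217.4, 184.7], 0.79)]
cover_lip [([234.2, 141.2], 0.66), ([300.9, 216.8], 0.25)]
slot []
wing [([255.3, 206.3], 0.7), ([314.2, 185.0], 0.58), ([292.9, 211.6], 0.57), ([286.9, 253.9], 0.52)]
wing_end [([301.0, 214.1], 0.76), ([262.2, 205.5], 0.73), ([283.0, 247.5], 0.65), ([308.4, 185.2], 0.65)]
pocket [([288.4, 219.8], 0.58), ([151.4, 142.3], 0.22)]
dish_mid [([150.8, 143.1], 0.7)]
old_lamp_mid [([409.8, 264.6], 0.5)]
driver [([257.7, 268.5], 0.86)]
top {'fx': 375.83346312236745, 'fy': 375.83346312236745, 'cx': 256.11568346570505, 'cy': 188.75663710491617, 'position': array([0.402, 0.007, 1.315]), 'orientation': array([-2.131,  2.118, -0.202])}
source [([307.5, 205.9], 0.67)]
cover_lip [([313.5, 236.4], 0.67), ([395.5, 215.6], 0.16)]
slot [([313.4, 197.7], 0.8)]
wing [([228.7, 204.2], 0.57), ([228.3, 209.1], 0.55), ([235.5, 245.2], 0.5), ([215.4, 173.8], 0.49)]
wing_end [([223.5, 204.7], 0.66), ([241.4, 245.2], 0.43), ([223.4, 175.4], 0.4)]
pocket [([228.3, 206.4], 0.88)]
dish_mid [([392.3, 217.4], 0.85), ([222.6, 202.2], 0.74)]
old_lamp_mid [([221.3, 200.9], 0.56), ([136.8, 218.5], 0.54)]
driver [([229.0, 155.1], 0.58)]
{'time_s': 1.0, 'joints': array([-1.465,  0.259,  1.535, -0.   ,  1.348, -0.203]), 'qd': array([-0.   ,  0.   , -0.001, -0.   ,  0.002, -0.   ]), 'effort': array([  0.002, -43.72 , -28.432,   0.072,   0.031,  -0.   ]), 'ee_pos': array([ 0.167, -0.524,  0.219]), 'tcp_rot': array([-3.104, -0.483,  0.   ]), 'ft_force': array([ 0.922, -0.196, -0.128]), 'moment': array([0.036, 0.03 , 0.06 ]), 'grip_force': 0.0, 'opening': 0.9993119914580859}
```

```bash
python3 - <<'E'
import cv2
a=cv2.imread("pics/scene0.png");cv2.imwrite("pics/s0big.png",cv2.resize(a[90:330,110:450],None,fx=2.3,fy=2.3,interpolation=2))
a=cv2.imread("pics/top0.png");cv2.imwrite("pics/t0big.png",cv2.resize(a[120:290,120:450],None,fx=2.4,fy=2.4,interpolation=2))
E
```

```text
(no output)
```

View pics/s0big.png

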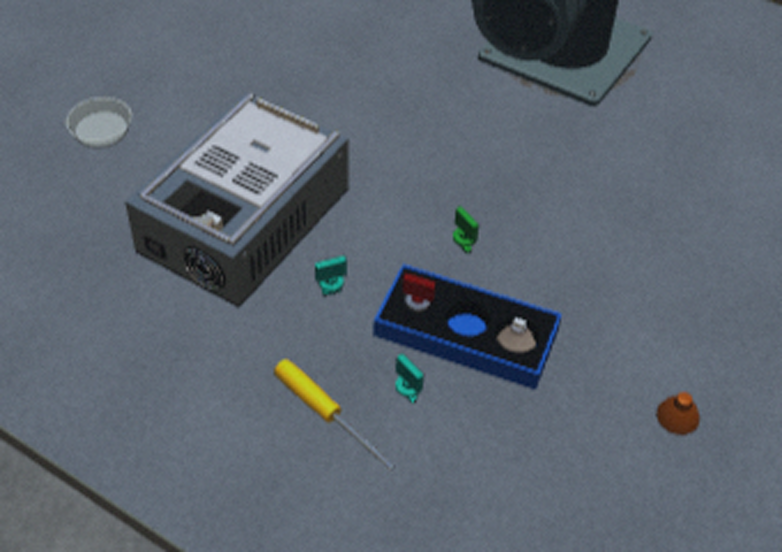

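View pics/t0big.png

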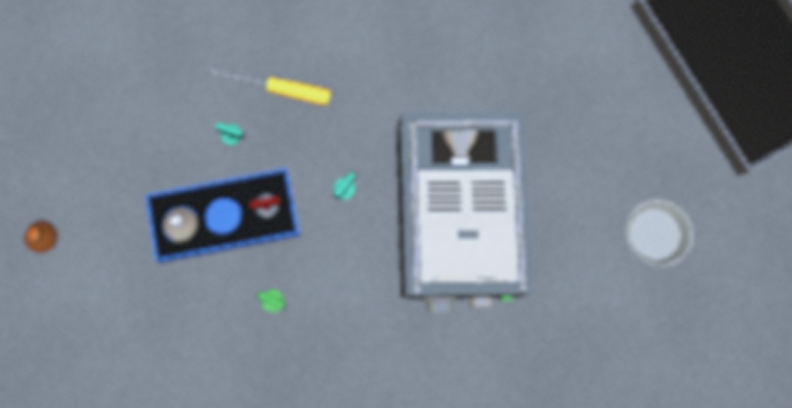

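Candidates for the wing:
- Red one in the tray: scene (292,214), top (230,205).
- Turquoise: scene (254,208), top (264,197).
- Turquoise: scene (287,254), top (215,174).
- Green: scene (313,187), top (233,245).

I choose the red one in the tray. Next I'll measure and check it in a close crop.

```bash
cat >> h.py <<'E'
def cloud(n,d):
    i,M,p=cam(n); v,u=np.mgrid[:d.shape[0],:d.shape[1]]
    P=np.stack([(u-i["cx"])/i["fx"]*d,(v-i["cy"])/i["fy"]*d,d],-1)@M.T+p
    P[d==0]=np.nan; return P
def red(a):
    h=cv2.cvtColor(a,cv2.COLOR_RGB2HSV); return ((h[...,0]<6)|(h[...,0]>172))&(h[...,1]>140)&(h[...,2]>60)
def tri(uvs):
    A=np.zeros((3,3));b=np.zeros(3)
    for n,uv in uvs:
        i,M,p=cam(n); r=M@np.array([(uv[0]-i["cx"])/i["fx"],(uv[1]-i["cy"])/i["fy"],1.]); r/=np.linalg.norm(r)
        Q=np.eye(3)-np.outer(r,r); A+=Q;b+=Q@p
    return np.linalg.solve(A,b)
E
python3 - <<'E'
from h import *
np.set_printoptions(precision=4,suppress=True)
def rect(P,m):
    q=P[m][:,:2]; (c,s,a)=cv2.minAreaRect((q*1000).astype(np.float32)); return np.round(c,1),np.round(s,1),round(a,2),len(q)
uv=[]
for n in("scene","top"):
    a=cv2.imread(f"pics/{n}0.png")[:,:,::-1].copy(); d=np.load(f"{n}0.npy"); P=cloud(n,d); z=P[...,2]
    print(n,"bench z",np.nanmedian(z), "std",np.nanstd(z[300:,300:400]))
    hs=cv2.cvtColor(a,cv2.COLOR_RGB2HSV)
    m=((z>.09)&(z<.125)&(np.hypot(P[...,0],P[...,1])>.25)).astype(np.uint8); 
    k,l,st,_=cv2.connectedComponentsWithStats(m); j=1+np.argmax(st[1:,4]); print("box",rect(P,l==j),st[j])
    w=((l==j)&(hs[...,1]<40)&(hs[...,2]>165)).astype(np.uint8); w=cv2.morphologyEx(w,cv2.MORPH_OPEN,np.ones((4,4)));print("white",rect(P,w>0),np.nanmedian(z[w>0]))
    b=((hs[...,0]>105)&(hs[...,0]<125)&(hs[...,1]>150)).astype(np.uint8)
    b=cv2.morphologyEx(b,cv2.MORPH_CLOSE,np.ones((3,3))); k,l,st,_=cv2.connectedComponentsWithStats(b); print("blue",st[1:][st[1:,4]>30].tolist())
    m=(b>0)&(z>.02)&(z<.045); print("tray",rect(P,m))
    r=red(a); ys,xs=np.nonzero(r); print("red",len(xs),xs.mean(),ys.mean(),xs.min(),xs.max(),ys.min(),ys.max(),np.nanmean(P[r],0))
    uv.append((n,(xs.mean(),ys.mean())))
    if n=="top":
        c=a[180:240,180:270]
    else: c=a[190:245,260:350]
    cv2.imwrite(f"pics/{n}_c.png",cv2.resize(c,(400,270))[:,:,::-1])
    for l,zz in(("cover_lip",.118),("source",0),("dish_mid",.012),("driver",0.01)):
        print(l,[at_z(n,q["at"],zz)[:2] for q in finder.mark_of(n,l)[:1]])
print("wing tri",tri(uv))
cv2.imwrite("pics/c.png",np.hstack([cv2.imread("pics/scene_c.png"),cv2.imread("pics/top_c.png")]))
s=readout.read_state(); print(R.from_rotvec(s["tcp_rot"]).as_matrix())
E
```

```text
scene bench z 0.00023685271068618619 std 0.0022014723334589374
box (array([ 586.5, -183.5]), array([259.6, 177.2]), 0.49, 3413) [ 164  130   97   75 3413]
white (array([ 529.9, -171. ]), array([156.8, 104.3]), 32.72, 874) 0.11038636304163163
blue [[106, 0, 22, 12, 177], [459, 163, 53, 59, 2524], [273, 205, 81, 54, 832], [304, 226, 18, 11, 143]]
tray (array([576.3, 155.4]), array([103.8, 209.1]), 10.71, 536)
red 63 291.7142857142857 213.26984126984127 286 298 209 220 [0.5907 0.093  0.0654]
cover_lip [array([ 0.4842, -0.1812])]
source [array([ 0.5735, -0.1869])]
dish_mid [array([ 0.555 , -0.4822])]
driver [array([0.7645, 0.0967])]
top bench z -0.0008756785669914446 std 0.3599639171291956
box (array([ 585.2, -184.6]), array([251.2, 171.3]), 0.83, 3657) [ 287  166   56   77 3657]
white (array([ 557.7, -192.9]), array([123.8, 221.8]), 63.88, 2058) 0.10983141240144911
blue [[204, 202, 17, 16, 219], [186, 216, 58, 12, 125], [30, 303, 100, 81, 5793]]
tray (array([382.2, 315.6]), array([192.2, 706. ]), 49.96, 227)
red 34 229.73529411764707 204.02941176470588 224 236 202 206 [0.5861 0.0928 0.0667]
cover_lip [array([ 0.4768, -0.1779])]
source [array([ 0.591 , -0.1773])]
dish_mid [array([ 0.5508, -0.4702])]
driver [array([0.7721, 0.1027])]
wing tri [0.5874 0.0923 0.0615]
[[ 0.9527  0.3039 -0.    ]
 [ 0.3039 -0.9527 -0.    ]
 [-0.      0.     -1.    ]]
```

View pics/c.png

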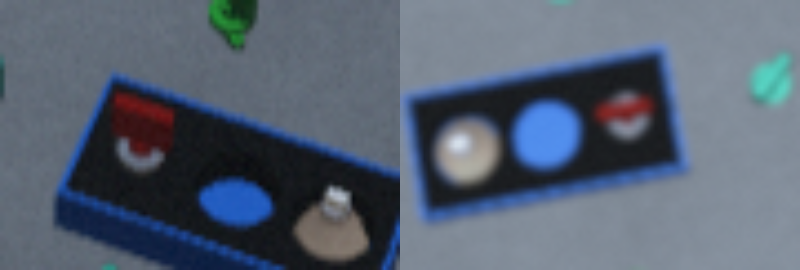

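The crop confirms it: a red wing on a steel collar, standing in the foam next to the empty round pocket and the spare lamp. Now I'll refine the source and tray yaw.

```bash
python3 - <<'E'
from h import *
np.set_printoptions(precision=4,suppress=True)
d=np.load("top0.npy");P=cloud("top",d);z=P[...,2]
m=((z>.09)&(z<.125)); m[:,:280]=0; m[:,350:]=0
L=[];Rr=[]
for v in range(172,238):
    us=np.nonzero(m[v])[0]; L.append(P[v,us[0]]);Rr.append(P[v,us[-1]])
T=[];B=[]
for u in range(292,338):
    vs=np.nonzero(m[:,u])[0]; T.append(P[vs[0],u]);B.append(P[vs[-1],u])
for nme,q,a in(("L",L,0),("R",Rr,0),("T",T,1),("B",B,1)):
    q=np.array(q); f=np.polyfit(q[:,a],q[:,1-a],1); print(nme,np.degrees(f[0])*(1 if a==0 else -1),np.median(q[:,1-a]),q[:,2].mean())
# lip height map: points above 0.114 near lip
for n in("top","scene"):
    d=np.load(f"{n}0.npy");P=cloud(n,d); z=P[...,2]
    s=(abs(P[...,1]+.184)<.05)&(abs(P[...,0]-.54)<.09)
    h,e=np.histogram(P[s][:,0],bins=np.arange(.45,.63,.005)); 
    print(n,[(round(x,3),round(float(np.nanmedian(P[s&(abs(P[...,0]-x-.0025)<.0025)][:,2])),4)) for x in e[:-1]])
a=cv2.imread("pics/top0.png");h=cv2.cvtColor(a,cv2.COLOR_BGR2HSV)
# tray orientation from top: blue rim
b=((h[...,0]>105)&(h[...,0]<125)&(h[...,1]>110)).astype(np.uint8); b[:,:175]=0;b[:,250:]=0;b[:180]=0;b[240:]=0
vu=np.argwhere(b); q=np.array([at_z("top",(u,v),.032)[:2] for v,u in vu]); print("tray top",cv2.minAreaRect((q*1000).astype(np.float32)))
# round pocket & wing centroid
bb=((h[...,0]>100)&(h[...,0]<125)&(h[...,1]>110)).astype(np.uint8); k,l,st,c=cv2.connectedComponentsWithStats(bb[200:222,200:224]); print(st,c)
E
```

```text
L 0.9024718171098945 -0.09987961724838727 0.10192603610492261
R 0.8480003083696531 -0.2677254040156982 0.10472660728006451
T 2.0738051609079684 0.7096390070968523 0.1044827329169436
B 0.568795524837953 0.45986515938847317 0.10153688502480582
top [(np.float64(0.45), 0.0657), (np.float64(0.455), 0.0717), (np.float64(0.46), 0.1042), (np.float64(0.465), 0.1045), (np.float64(0.47), 0.1044), (np.float64(0.475), 0.1091), (np.float64(0.48), 0.1108), (np.float64(0.485), 0.1088), (np.float64(0.49), 0.1098), (np.float64(0.495), 0.1102), (np.float64(0.5), 0.1098), (np.float64(0.505), 0.1104), (np.float64(0.51), 0.1104), (np.float64(0.515), 0.1103), (np.float64(0.52), 0.1093), (np.float64(0.525), 0.1099), (np.float64(0.53), 0.1106), (np.float64(0.535), 0.1091), (np.float64(0.54), 0.1076), (np.float64(0.545), 0.1098), (np.float64(0.55), 0.1095), (np.float64(0.555), 0.1096), (np.float64(0.56), 0.1105), (np.float64(0.565), 0.1095), (np.float64(0.57), 0.1108), (np.float64(0.575), 0.1091), (np.float64(0.58), 0.1102), (np.float64(0.585), 0.1095), (np.float64(0.59), 0.1109), (np.float64(0.595), 0.1091),
[... 752 characters left out ...]
0.555), 0.1102), (np.float64(0.56), 0.1102), (np.float64(0.565), 0.1103), (np.float64(0.57), 0.1101), (np.float64(0.575), 0.1103), (np.float64(0.58), 0.1094), (np.float64(0.585), 0.1096), (np.float64(0.59), 0.1092), (np.float64(0.595), 0.1102), (np.float64(0.6), 0.1099), (np.float64(0.605), 0.1103), (np.float64(0.61), 0.1104), (np.float64(0.615), 0.11), (np.float64(0.62), 0.1096)]
tray top ((573.082763671875, 155.31051635742188), (100.7093734741211, 207.7447509765625), 11.284146308898926)
[[  0   0  24  22 240]
 [  4   1  18  18 257]
 [  0   6   2   2   2]
 [  9  19  15   3  29]] [[ 9.7792 10.4292]
 [12.5019  9.4825]
 [ 0.5     6.5   ]
 [17.6207 20.3793]]
  return np.nanmean(a, axis, out=out, keepdims=keepdims)
```

```bash
python3 -m jog '[{"dp":[0,0,0],"rotation":[0,0,-0.1],"claw":30},{"dp":[50,40,0],"rotation":[0,0,-0.2],"claw":30},{"dp":[85,80,0],"rotation":[0,0,-0.3],"claw":30},{"dp":[120,120,0],"rotation":[0,0,-0.3],"claw":30},{"dp":[155,160,0],"rotation":[0,0,-0.3],"claw":30},{"dp":[190,200,0],"rotation":[0,0,-0.3],"claw":30},{"dp":[225,240,0],"rotation":[0,0,-0.3],"claw":30},{"dp":[258,280,0],"rotation":[0,0,-0.3],"claw":30}]' 20
```

```text
time_s: 2.2
ee_pos: [0.406, -0.2664, 0.2189]
tcp_rot: [3.141, 0.013, 0.001]
ft_force: [-0.1, -1.1, 0.1]
opening: 0.362
grip_force: 0.0
```

```bash
python3 -m jog '[{"dp":[20,50,0],"rotation":[0,0,0],"claw":30},{"dp":[25,80,-40],"rotation":[0,0,0],"claw":30},{"dp":[25,80,-80],"rotation":[0,0,0],"claw":30},{"dp":[25,80,-80],"rotation":[0,0,0],"claw":30},{"dp":[25,80,-80],"rotation":[0,0,0],"claw":30}]'
```

```text
time_s: 2.7
ee_pos: [0.4299, -0.1882, 0.1391]
tcp_rot: [-3.141, -0.014, 0.001]
ft_force: [0.7, 0.8, 0.7]
opening: 0.299
grip_force: 0.0
```

```bash
python3 -m jog '[{"dp":[0,2,-24],"rotation":[0,0,0.005],"claw":30},{"dp":[20,2,-25],"rotation":[0,0,0.005],"claw":30},{"dp":[30,2,-25],"rotation":[0,0,0.005],"claw":30},{"dp":[40,2,-25],"rotation":[0,0,0.005],"claw":30},{"dp":[50,2,-25],"rotation":[0,0,0.005],"claw":30},{"dp":[60,2,-25],"rotation":[0,0,0.005],"claw":30},{"dp":[70,2,-25],"rotation":[0,0,0.005],"claw":30},{"dp":[70,2,-25],"rotation":[0,0,0.005],"claw":30}]'
```

```text
time_s: 3.5
ee_pos: [0.5016, -0.1861, 0.1138]
tcp_rot: [3.141, 0.022, 0.003]
ft_force: [0.2, 0.1, -0.4]
opening: 0.297
grip_force: 0.0
```

```bash
python3 -m jog '[{"dp":[7,0,0],"rotation":[0,0,-0.008],"claw":30},{"dp":[14,0,0],"rotation":[0,0,-0.008],"claw":30},{"dp":[20,0,0],"rotation":[0,0,-0.008],"claw":30},{"dp":[25,0,0],"rotation":[0,0,-0.008],"claw":30},{"dp":[28,0,0],"rotation":[0,0,-0.008],"claw":30}]'
python3 - <<'E'
from h import *
a,d=cams.snapshot("scene"); cv2.imwrite("pics/s1.png",a[:,:,::-1])
print([ (m["at"],m["p"]) for m in finder.mark_of("scene","cover_lip")+finder.mark_of("scene","slot")])
P=cloud("scene",d)
E
```

```text
time_s: 4.0
ee_pos: [0.5282, -0.1856, 0.1134]
tcp_rot: [-3.141, -0.01, 0.001]
ft_force: [-2.8, 2.1, -0.6]
opening: 0.305
grip_force: 1.3
[([222.1, 147.2], 0.6), ([207.7, 166.5], 0.64)]
```

```bash
python3 -m jog '[{"dp":[2,0,0],"rotation":[0,0,0],"claw":30},{"dp":[4,0,0],"rotation":[0,0,0],"claw":30},{"dp":[6,0,0],"rotation":[0,0,0],"claw":30},{"dp":[6,0,0],"rotation":[0,0,0],"claw":30}]'
```

```text
time_s: 4.55
ee_pos: [0.5301, -0.1862, 0.1136]
tcp_rot: [-3.141, -0.011, 0.012]
ft_force: [-14.4, -1.1, 8.6]
opening: 0.3
grip_force: 7.1
```

```bash
python3 -m jog '[{"dp":[-10,0,0],"rotation":[0,0,0],"claw":60},{"dp":[-20,0,30],"rotation":[0,0,0],"claw":60},{"dp":[-60,30,80],"rotation":[0,0,0],"claw":60},{"dp":[-60,80,80],"rotation":[0,0,0.1],"claw":60},{"dp":[-60,130,80],"rotation":[0,0,0.25],"claw":60},{"dp":[-50,180,80],"rotation":[0,0,0.4],"claw":60},{"dp":[-30,220,80],"rotation":[0,0,0.55],"claw":60},{"dp":[0,250,80],"rotation":[0,0,0.7],"claw":60}]'
python3 - <<'E'
from h import *
np.set_printoptions(precision=4,suppress=True)
for n in("scene","top"):
    a,d=cams.snapshot(n); cv2.imwrite(f"pics/{n}2.png",a[:,:,::-1]);np.save(f"{n}2.npy",d)
    for l,z in(("slot",.11),("cover_lip",.118),("wing",.057),("pocket",.03)):
        print(n,l,[(m["at"],round(m["p"],2),at_z(n,m["at"],z)[:2]) for m in finder.mark_of(n,l)[:4]])
    c=proj(n,[.6,-.184,.11]).astype(int); print(c)
    x=cv2.resize(a[c[1]-24:c[1]+24,c[0]-30:c[0]+30],(400,320),interpolation=2); cv2.imwrite(f"pics/{n}2c.png",x[:,:,::-1])
cv2.imwrite("pics/c2.png",np.hstack([cv2.imread("pics/scene2c.png"),cv2.imread("pics/top2c.png")]))
E
```

```text
time_s: 5.35
ee_pos: [0.5338, 0.0666, 0.1949]
tcp_rot: [2.944, 1.096, 0.004]
ft_force: [1.5, -0.9, -0.1]
opening: 0.596
grip_force: 0.0
scene slot [([210.6, 165.0], 0.55, array([ 0.5998, -0.1825])), ([411.6, 267.8], 0.43, array([0.6074, 0.4427]))]
scene cover_lip [([219.5, 152.1], 0.89, array([ 0.5478, -0.1888])), ([153.9, 142.9], 0.4, array([ 0.6268, -0.3794]))]
scene wing [([315.9, 187.9], 0.73, array([0.4619, 0.0972])), ([292.1, 212.5], 0.71, array([0.5815, 0.089 ])), ([254.9, 205.9], 0.58, array([ 0.6199, -0.0117])), ([285.2, 255.4], 0.51, array([0.7162, 0.1511]))]
scene pocket [([293.3, 224.3], 0.91, array([0.5966, 0.1037]))]
[210 164]
top slot [([315.4, 195.5], 0.67, array([ 0.6096, -0.1883]))]
top cover_lip [([313.7, 215.9], 0.81, array([ 0.542, -0.18 ])), ([133.8, 219.1], 0.25, array([0.5281, 0.3942]))]
top wing [([232.9, 244.9], 0.56, array([0.4509, 0.0804]))]
top pocket []
[314 198]
```

View pics/c2.png

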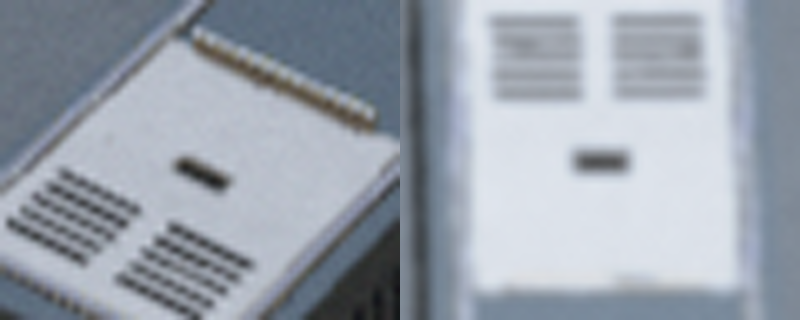

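```bash
python3 - <<'E'
from h import *
np.set_printoptions(precision=4,suppress=True)
for n,f in(("top","top2"),("scene","scene2"),):
    g=cv2.imread(f"pics/{f}.png",0).astype(float); c=proj(n,[.6,-.184,.11]).round().astype(int)
    w=g[c[1]-6:c[1]+7,c[0]-9:c[0]+10]; bg=np.median(w); k=np.clip(bg-15-w,0,None); v,u=np.mgrid[c[1]-6:c[1]+7,c[0]-9:c[0]+10]
    uv=((k*u).sum()/k.sum(),(k*v).sum()/k.sum()); print(n,uv,at_z(n,uv,.11))
    cov=np.cov(np.stack([u.ravel(),v.ravel()]),aweights=k.ravel()); print(np.sqrt(np.diag(cov)))
    a=cv2.imread(f"pics/{f}.png")[:,:,::-1].copy(); r=red(a); r[:,:200]=0; ys,xs=np.nonzero(r); print("red",len(xs),xs.mean() if len(xs) else 0,ys.mean() if len(xs) else 0)
    # predicted centroid of visible red from hypothesised pose: project wing box corners, hull centroid
    for W in([.587,.092],[.589,.092],[.587,.094]):
        e=np.deg2rad(101); X=np.array([np.cos(e),np.sin(e),0]);Y=np.array([-np.sin(e),np.cos(e),0])
        C=[proj(n,np.r_[W,.057]+sx*.02*X+sy*.005*Y+[0,0,sz*.015]) for sx in(-1,1) for sy in(-1,1) for sz in(-1,1)]
        h=cv2.convexHull(np.array(C,np.float32)); m=cv2.moments(h); print(W,m["m10"]/m["m00"],m["m01"]/m["m00"],m["m00"])
print(readout.read_state()["ee_pos"],R.from_rotvec(readout.read_state()["tcp_rot"]).as_matrix()[:,1])
E
```

```text
top (np.float64(313.7064393939394), np.float64(197.80416666666667)) [ 0.6019 -0.1826  0.11  ]
[2.3529 1.0367]
red 0 0 0
[0.587, 0.092] 230.09666916107304 204.1845142116632 52.045376283233054
[0.589, 0.092] 230.10795787179543 203.59854434679005 52.1540841817623
[0.587, 0.094] 229.50464306277385 204.18080678179143 52.11799046373926
scene (np.float64(209.82706766917292), np.float64(165.73391812865498)) [ 0.6035 -0.1825  0.11  ]
[2.2279 1.2833]
red 76 291.61842105263156 213.39473684210526
[0.587, 0.092] 291.9878689105631 214.17932639956692 140.26461255713366
[0.589, 0.092] 291.61187962264717 214.63342633132365 140.39421346387826
[0.587, 0.094] 292.5956736793674 214.48665881012525 140.40519676357508
[0.5336 0.0628 0.1938] [ 0.6469 -0.7626  0.0003]
```

```bash
python3 -m jog '[{"dp":[20,10,0],"rotation":[0,0,0.15],"claw":60},{"dp":[40,20,0],"rotation":[0,0,0.3],"claw":60},{"dp":[53,30,0],"rotation":[0,0,0.45],"claw":60},{"dp":[53,30,-20],"rotation":[0,0,0.6],"claw":60},{"dp":[53,30,-50],"rotation":[0,0,0.75],"claw":60},{"dp":[53,30,-80],"rotation":[0,0,0.9],"claw":60},{"dp":[53,30,-95],"rotation":[0,0,1.05],"claw":60},{"dp":[53,30,-95],"rotation":[0,0,1.06],"claw":60}]'
python3 - <<'E'
from h import *
print(R.from_rotvec(readout.read_state()["tcp_rot"]).as_matrix()[:,1],readout.read_state()["ee_pos"])
E
```

```text
time_s: 6.65
ee_pos: [0.5848, 0.0931, 0.0961]
tcp_rot: [-1.992, -2.424, 0.005]
ft_force: [-0.6, -1.0, 0.0]
opening: 0.602
grip_force: 0.0
[ 0.9810193   0.19384027 -0.00520445] [0.58483332 0.09309533 0.09613293]
```

```bash
python3 -m jog '[{"dp":[3,0,-20],"rotation":[0,0,0],"claw":45},{"dp":[3,0,-38],"rotation":[0,0,0],"claw":45},{"dp":[3,0,-51],"rotation":[0,0,0],"claw":45},{"dp":[3,0,-51],"rotation":[0,0,0],"claw":0},{"dp":[3,0,-51],"rotation":[0,0,0],"claw":0},{"dp":[3,0,-51],"rotation":[0,0,0],"claw":0},{"dp":[3,0,-51],"rotation":[0,0,0],"claw":0},{"dp":[3,0,-51],"rotation":[0,0,0],"claw":0}]' 35
```

```text
time_s: 7.45
ee_pos: [0.589, 0.0938, 0.0481]
tcp_rot: [-1.994, -2.426, 0.002]
ft_force: [-2.5, -0.6, 4.1]
opening: 0.106
grip_force: 35.0
```

```bash
python3 -m jog '[{"dp":[0,0,10],"rotation":[0,0,0],"claw":0},{"dp":[0,0,30],"rotation":[0,0,0],"claw":0},{"dp":[0,0,70],"rotation":[0,0,0],"claw":0},{"dp":[0,0,110],"rotation":[0,0,0],"claw":0},{"dp":[0,-20,150],"rotation":[0,0,-0.1],"claw":0},{"dp":[0,-50,150],"rotation":[0,0,-0.17],"claw":0},{"dp":[0,-50,150],"rotation":[0,0,-0.17],"claw":0},{"dp":[0,-50,150],"rotation":[0,0,-0.17],"claw":0}]'
python3 - <<'E'
from h import *
np.set_printoptions(precision=4,suppress=True)
s=readout.read_state();M=R.from_rotvec(s["tcp_rot"]).as_matrix();print(M,s["ee_pos"])
a,d=cams.snapshot("scene"); cv2.imwrite("pics/s3.png",a[:,:,::-1]); np.save("s3.npy",d)
c=proj("scene",s["ee_pos"]);print(c)
r=red(a); ys,xs=np.nonzero(r);print(len(xs),xs.mean(),ys.mean())
for l in("wing","wing_end"): print([(m["at"],m["p"]) for m in finder.mark_of("scene",l)])
c=c.astype(int); print(c); cv2.imwrite("pics/s3c.png",cv2.resize(a[c[1]-40:c[1]+35,c[0]-45:c[0]+45],(720,600),interpolation=2)[:,:,::-1])
E
```

```text
time_s: 8.25
ee_pos: [0.5899, 0.0437, 0.1982]
tcp_rot: [2.194, 2.248, 0.001]
ft_force: [-0.1, 0.0, -0.8]
opening: 0.105
grip_force: 35.0
[[-0.0242  0.9997  0.0008]
 [ 0.9997  0.0242  0.0004]
 [ 0.0004  0.0008 -1.    ]] [0.5899 0.0437 0.1982]
[278.0942 172.5785]
22 281.40909090909093 171.0
[([311.4, 190.8], 0.68), ([287.2, 255.7], 0.58), ([278.4, 169.6], 0.47), ([256.2, 205.4], 0.44)]
[([285.1, 248.9], 0.65), ([308.5, 182.2], 0.63), ([286.1, 171.2], 0.6), ([259.3, 205.9], 0.43)]
[278 172]
```

View pics/s3c.png

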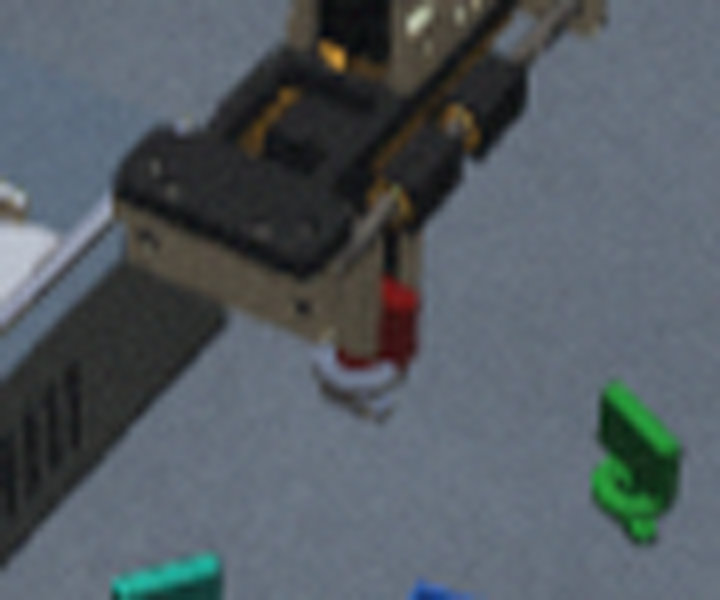

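```bash
python3 - <<'E'
from h import *
s=readout.read_state();p=s["ee_pos"]; Yw=np.array([-.024,1,0]);Xw=np.array([1,.024,0])
f=lambda P:((proj("scene",P)-[233,132]+.5)*8-.5).round(0)
for off in(-.003,0,.003):
  for h in(.009,.006):
    w=p+off*Yw+[0,0,h]
    print(off,h,"ends+y: top -x/+x",f(w+.02*Yw-.005*Xw+[0,0,.015]),f(w+.02*Yw+.005*Xw+[0,0,.015]),"bot",f(w+.02*Yw+.005*Xw-[0,0,.015]),
     "collar",[f(w-[0,0,.021]+.016*(np.cos(t)*Xw+np.sin(t)*Yw)).tolist() for t in np.radians([-60,30,120,210])], "T +y lower", f(w+.012*Yw+.004*Xw-[0,0,.045]))
E
```

```text
-0.003 0.009 ends+y: top -x/+x [422. 290.] [406. 308.] bot [404. 373.] collar [[311.0, 351.0], [358.0, 388.0], [407.0, 354.0], [360.0, 319.0]] T +y lower [382. 424.]
-0.003 0.006 ends+y: top -x/+x [422. 296.] [406. 315.] bot [403. 379.] collar [[311.0, 358.0], [358.0, 394.0], [407.0, 361.0], [360.0, 325.0]] T +y lower [382. 430.]
0 0.009 ends+y: top -x/+x [430. 293.] [414. 312.] bot [411. 376.] collar [[318.0, 355.0], [366.0, 391.0], [415.0, 358.0], [368.0, 322.0]] T +y lower [389. 428.]
0 0.006 ends+y: top -x/+x [430. 300.] [414. 318.] bot [411. 383.] collar [[318.0, 361.0], [365.0, 398.0], [415.0, 364.0], [368.0, 328.0]] T +y lower [389. 434.]
0.003 0.009 ends+y: top -x/+x [438. 297.] [422. 315.] bot [419. 380.] collar [[326.0, 358.0], [373.0, 395.0], [423.0, 361.0], [376.0, 326.0]] T +y lower [397. 431.]
0.003 0.006 ends+y: top -x/+x [438. 303.] [422. 322.] bot [419. 386.] collar [[326.0, 365.0], [373.0, 401.0], [423.0, 368.0], [375.0, 332.0]] T +y lower [397. 437.]
```

```bash
python3 -m jog '[{"dp":[0,-35,0],"rotation":[0,0,0],"claw":0},{"dp":[3,-75,0],"rotation":[0,0,0],"claw":0},{"dp":[6,-115,0],"rotation":[0,0,-0.01],"claw":0},{"dp":[9,-155,0],"rotation":[0,0,-0.01],"claw":0},{"dp":[11,-195,0],"rotation":[0,0,-0.01],"claw":0},{"dp":[11,-225,0],"rotation":[0,0,-0.01],"claw":0},{"dp":[11,-225,-35],"rotation":[0,0,-0.01],"claw":0},{"dp":[11,-225,-35],"rotation":[0,0,-0.01],"claw":0}]'
python3 - <<'E'
from h import *
np.set_printoptions(precision=4,suppress=True)
a,d=cams.snapshot("scene"); cv2.imwrite("pics/s4.png",a[:,:,::-1])
s=readout.read_state();p=s["ee_pos"];print(p,R.from_rotvec(s["tcp_rot"]).as_matrix()[:,:2].T,s["ft_force"],s["joints"])
c=proj("scene",p).astype(int);print(c)
cv2.imwrite("pics/s4c.png",cv2.resize(a[c[1]-40:c[1]+35,c[0]-45:c[0]+45],(720,600),interpolation=2)[:,:,::-1])
E
```

```text
time_s: 9.2
ee_pos: [0.5981, -0.1799, 0.1576]
tcp_rot: [-2.199, -2.231, 0.004]
ft_force: [-1.1, 0.8, -2.7]
opening: 0.105
grip_force: 35.0
[ 0.5991 -0.1796  0.1598] [[-0.0152  0.9999  0.0037]
 [ 0.9999  0.0153 -0.0061]] [ 0.3129  0.5397 -0.8321] [-0.4696  0.4386  1.4207  0.0005  1.2895 -0.485 ]
[210 152]
```

View pics/s4c.png

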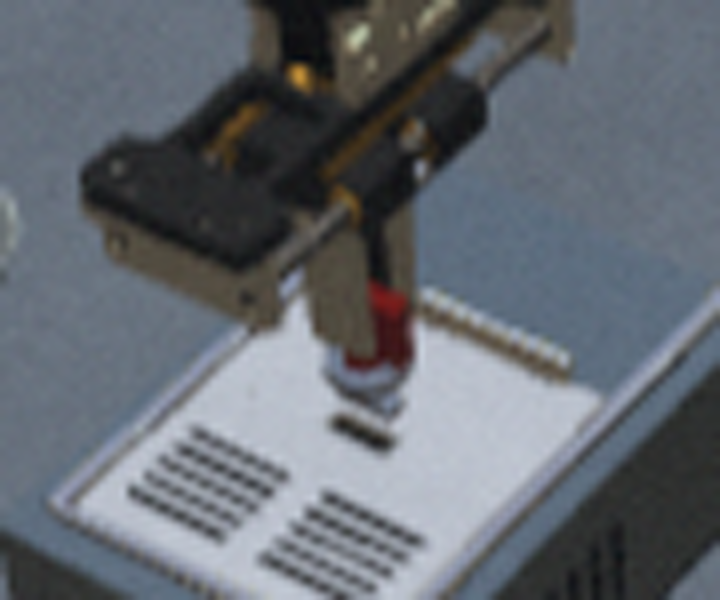

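```bash
python3 - <<'E'
from h import *
np.set_printoptions(precision=4,suppress=True)
s=readout.read_state();p=s["ee_pos"];print(p,s["ft_force"])
o=[165,112]
f=lambda P:((proj("scene",P)-o+.5)*8-.5).round(0)
for dy in(-.004,-.002,0):
  w=p+[0,dy,.009]
  print(dy,"top+y",f(w+[-.005,.02,.015]),f(w+[.005,.02,.015]),"bot",f(w+[.005,.02,-.015]),"collar l/bot/r",f(w+[.008,-.014,-.021]),f(w+[.014,.008,-.021]),f(w+[-.008,.014,-.021]),"T",f(w+[.004,.012,-.045]),f(w+[-.004,.012,-.039]))
g=cv2.imread("pics/s4.png",0).astype(float)[162:171,205:216]; print(g.astype(int))
E
```

```text
[ 0.5991 -0.1796  0.1598] [ 0.3129  0.5397 -0.8321]
-0.004 top+y [405. 289.] [387. 305.] bot [393. 367.] collar l/bot/r [315. 348.] [352. 381.] [404. 352.] T [384. 417.] [396. 393.]
-0.002 top+y [409. 291.] [392. 307.] bot [398. 369.] collar l/bot/r [319. 350.] [357. 383.] [408. 354.] T [388. 419.] [400. 395.]
0 top+y [414. 293.] [396. 309.] bot [402. 372.] collar l/bot/r [323. 352.] [361. 385.] [412. 356.] T [392. 422.] [405. 397.]
[[190 189 175 151 117  78  75  99 132 116 139]
 [192 175 147 151 151 155 116  91 105  95 167]
 [174 120  63  75 110 148 154 151 121 159 193]
 [174 118  57  46  57  74 110 142 154 193 190]
 [188 174 143 108  52  40  53  68 107 150 179]
 [190 187 188 170 146 104  49  39  63 131 182]
 [188 193 190 187 185 169 141 112 122 177 189]
 [190 192 190 187 189 188 185 170 175 191 191]
 [186 190 188 191 187 189 188 190 189 192 192]]
```

```bash
python3 -m jog '[{"dp":[3,-2,-4],"rotation":[0,0,0],"claw":0},{"dp":[3,-2,-10],"rotation":[0,0,0],"claw":0},{"dp":[3,-2,-15],"rotation":[0,0,0],"claw":0},{"dp":[3,-2,-18],"rotation":[0,0,0],"claw":0},{"dp":[3,-2,-18],"rotation":[0,0,0],"claw":0}]'
```

```text
time_s: 9.75
ee_pos: [0.6037, -0.1826, 0.1444]
tcp_rot: [-2.204, -2.238, 0.0]
ft_force: [0.1, -0.4, -1.2]
opening: 0.105
grip_force: 35.0
```

```bash
python3 -m jog '[{"dp":[-1,0,-2],"rotation":[0,0,0],"claw":0},{"dp":[-1,0,-4],"rotation":[0,0,0],"claw":0},{"dp":[-1,0,-6],"rotation":[0,0,0],"claw":0},{"dp":[-1,0,-6],"rotation":[0,0,0],"claw":0}]'
```

```text
time_s: 10.15
ee_pos: [0.6027, -0.183, 0.1383]
tcp_rot: [-2.204, -2.238, 0.0]
ft_force: [-0.4, -0.1, -1.2]
opening: 0.105
grip_force: 35.0
```

```bash
python3 -m jog '[{"dp":[0,0,-3],"rotation":[0,0,0],"claw":0},{"dp":[0,0,-6],"rotation":[0,0,0],"claw":0},{"dp":[0,0,-8],"rotation":[0,0,0],"claw":0},{"dp":[0,0,-10],"rotation":[0,0,0],"claw":0},{"dp":[0,0,-11],"rotation":[0,0,0],"claw":0},{"dp":[0,0,-11],"rotation":[0,0,0],"claw":0}]'
```

```text
time_s: 10.75
ee_pos: [0.6029, -0.183, 0.1281]
tcp_rot: [2.204, 2.238, -0.0]
ft_force: [-1.4, 0.0, 2.3]
opening: 0.105
grip_force: 35.0
```

```bash
python3 -m jog '[{"dp":[0,0,0],"rotation":[0,0,-0.1],"claw":0},{"dp":[0,0,0],"rotation":[0,0,-0.2],"claw":0},{"dp":[0,0,0],"rotation":[0,0,-0.32],"claw":0},{"dp":[0,0,0],"rotation":[0,0,-0.44],"claw":0},{"dp":[0,0,0],"rotation":[0,0,-0.56],"claw":0},{"dp":[0,0,0],"rotation":[0,0,-0.68],"claw":0},{"dp":[0,0,0],"rotation":[0,0,-0.8],"claw":0},{"dp":[0,0,0],"rotation":[0,0,-0.8],"claw":0}]'; python3 -c "
from h import *
s=readout.read_state();print(s['moment'],s['ft_force'],R.from_rotvec(s['tcp_rot']).as_matrix()[:,0])"
```

```text
time_s: 11.55
ee_pos: [0.6035, -0.1831, 0.1281]
tcp_rot: [2.902, 1.201, 0.002]
ft_force: [0.4, 0.4, 2.3]
opening: 0.107
grip_force: 35.0
[ 0.03416793 -0.17078524  0.00965654] [0.40117508 0.44454474 2.32769343] [7.07518416e-01 7.06694556e-01 7.04283946e-04]
```

```bash
python3 -m jog '[{"dp":[0,0,0],"rotation":[0,0,-0.12],"claw":0},{"dp":[0,0,0],"rotation":[0,0,-0.24],"claw":0},{"dp":[0,0,0],"rotation":[0,0,-0.36],"claw":0},{"dp":[0,0,0],"rotation":[0,0,-0.48],"claw":0},{"dp":[0,0,0],"rotation":[0,0,-0.6],"claw":0},{"dp":[0,0,0],"rotation":[0,0,-0.7],"claw":0},{"dp":[0,0,0],"rotation":[0,0,-0.81],"claw":0},{"dp":[0,0,0],"rotation":[0,0,-0.81],"claw":0}]'; python3 -c "
from h import *
s=readout.read_state();print(s['moment'],s['ft_force'],R.from_rotvec(s['tcp_rot']).as_matrix()[:,0])"
```

```text
time_s: 12.35
ee_pos: [0.6034, -0.1833, 0.1281]
tcp_rot: [3.141, -0.035, 0.002]
ft_force: [1.0, -0.9, 2.0]
opening: 0.106
grip_force: 35.0
[-0.02768665 -0.08232179 -0.00404796] [ 0.99194373 -0.9419971   1.96631824] [ 0.99975214 -0.02222877  0.00124026]
```

```bash
python3 -m jog '[{"dp":[0,0,0],"rotation":[0,0,0],"claw":10},{"dp":[0,0,0],"rotation":[0,0,0],"claw":20},{"dp":[0,0,0],"rotation":[0,0,0],"claw":35},{"dp":[0,0,0],"rotation":[0,0,0],"claw":35},{"dp":[0,0,15],"rotation":[0,0,0],"claw":35},{"dp":[0,0,50],"rotation":[0,0,0],"claw":35},{"dp":[-40,0,90],"rotation":[0,0,0],"claw":35},{"dp":[-90,0,120],"rotation":[0,0,0],"claw":35}]'
python3 -m jog '[{"dp":[-50,0,20],"rotation":[0,0,0],"claw":35},{"dp":[-100,-20,20],"rotation":[0,0,0],"claw":35},{"dp":[-130,-50,20],"rotation":[0,0,0],"claw":35},{"dp":[-130,-50,20],"rotation":[0,0,0],"claw":35}]'
python3 - <<'E'
from h import *
np.set_printoptions(precision=4,suppress=True)
a,d=cams.snapshot("scene"); cv2.imwrite("pics/s5.png",a[:,:,::-1]); P=cloud("scene",d)
b,_=cams.snapshot("top"); cv2.imwrite("pics/t5.png",b[:,:,::-1])
t=[("scene",a),("top",b)]; o=[]
for n,im in t:
    r=red(im); ys,xs=np.nonzero(r); print(n,len(xs),xs.mean() if len(xs) else 0,ys.mean() if len(xs) else 0,proj(n,[.602,-.183,.137]))
    c=proj(n,[.602,-.183,.12]).astype(int); o.append(cv2.resize(im[c[1]-24:c[1]+24,c[0]-30:c[0]+30],(400,320),interpolation=2)[:,:,::-1])
    for l in("wing","wing_end","cover_lip"): print(l,[(m["at"],round(m["p"],2)) for m in finder.mark_of(n,l)])
cv2.imwrite("pics/c5.png",np.hstack(o))
E
```

```text
time_s: 13.15
ee_pos: [0.5256, -0.1833, 0.2411]
tcp_rot: [3.141, -0.035, 0.002]
ft_force: [0.1, 0.2, 0.9]
opening: 0.352
grip_force: 0.0
time_s: 13.55
ee_pos: [0.3916, -0.2359, 0.2603]
tcp_rot: [3.139, -0.046, -0.001]
ft_force: [0.7, 0.1, -0.0]
opening: 0.349
grip_force: 0.0
scene 43 209.1860465116279 158.02325581395348 [209.2745 158.687 ]
wing [([312.8, 188.1], 0.72), ([211.3, 156.3], 0.7), ([288.3, 252.4], 0.52), ([255.9, 204.4], 0.51)]
wing_end [([259.4, 202.0], 0.68), ([310.1, 184.1], 0.63), ([280.9, 247.4], 0.55), ([205.7, 161.5], 0.42)]
cover_lip [([219.0, 151.7], 0.66), ([208.4, 165.9], 0.45)]
top 16 314.625 196.5 [315.1293 196.4057]
wing [([315.6, 199.8], 0.67), ([232.8, 248.1], 0.65), ([217.2, 173.5], 0.55), ([266.1, 196.8], 0.54)]
wing_end [([312.6, 199.0], 0.52), ([240.3, 245.3], 0.46), ([315.6, 188.1], 0.45), ([220.8, 174.5], 0.43), ([259.9, 198.5], 0.39)]
cover_lip [([312.6, 218.5], 0.72)]
```

View pics/c5.png

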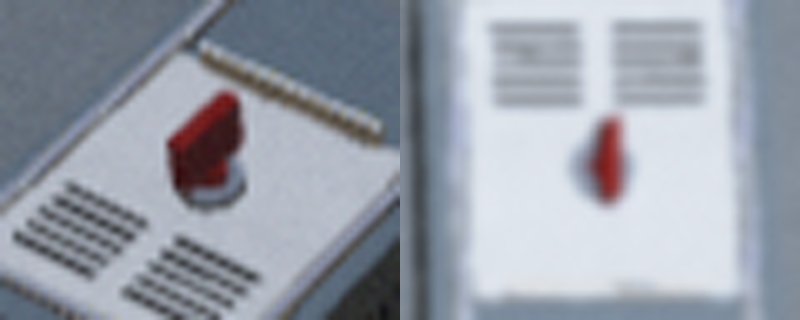

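The fastener stands upright at scene (209,158), with the wing along the source's x axis and the collar on the cover. The lip is at scene (219,152), where it was when the cover reached home.

```bash
python3 -c "
from rig import ticket
print(ticket.hand_in())"
```

```text
the job is handed in; nothing more can be done
None
```

I pushed the cover home against its stop, seated the red fastener in the slot and turned it about 92° clockwise. The last pictures show it upright with the collar on the cover; I handed the job in at about 14 s. I kept the arm clear of the dish, old lamp and screwdriver but did not check their positions again afterwards.

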